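# Change the dishwasher-tablet tub behind the soap bottles

### The arm

A 7-joint arm with a two-finger parallel gripper is mounted at the origin on a cart in front of the work surface, level with it; the furniture and walls round the work are solid. World frame = base frame: x ahead of the robot, y to its left, z up, the work surface at z = 0. Lengths are in m, angles in rad, forces in N, time in s.
With the tool pointing down it reaches from about 0.425 to 0.875 m from the base axis. Payload 8.4 kg.
Tool frame: the origin (TCP) lies at the very end of the fingers, on their centre line; the grasp point (between the pads) lies 19 mm behind it; z points along the fingers, y is the line along which they close (so a half turn about z gives the same grasp; the last joint's range is limited). The gripper opens to 85 mm and grips with 20 to 120 N. Pads are 22 mm wide; open, the fingers measure 114 mm over their backs; the gripper's body (76 mm by 85 mm) begins 54 mm behind the grasp point. The pads swing forward as they close: fully open they stand 13 mm farther back than shut.
Start: joints at [-1.422, 0.333, 0.04, 1.465, -0.013, 1.343, -0.059], TCP at [0.159, 0.63, 0.231] pointing down, gripper open.
Joint ranges: [-2.58, 2.58], [-0.38, 2.09], [-1.3, 1.39], [0.25, 2.4], [-1.5, 4.64], [0.08, 2.09], [-2.65, 2.65]. Speed limits (rad/s): [2.22, 2.22, 2.79, 2.79, 3.14, 3.14, 3.14].

### API

Orientations are given as a unit quaternion [w, x, y, z].
In Python, from cell import ctrl gives the robot as it stands.
- The arm moves only by the tool arm_command, never from a script. Its argument "deltas" is text: rows parted by semicolons, each of 7 numbers parted by spaces: the shift along the world's x, y, z in mm, then the turn, a rotation vector about the world's x, y, z in rad, then the finger opening in mm, from 0 to 85.4. In form: x y z wx wy wz grip; .... A call has exactly 10 rows; each row shifts and turns the commanded pose from where the row before left it; what a row does not reach is not made up. A row lasts 1/12 s, in which the tool goes at most 41.7 mm and 7.16 degrees, less where a joint would pass 70% of its speed; a pose out of reach is approached as far as the arm can. A call with a gripper value outside its range is refused whole. The fingers move at their own pace and stop on an object; "squeeze" is the grip in N (left out, the last holds). Time passes only in rows, so rows that do not move let the fingers close, or fill a call up. It gives the time, the measured TCP pose, the force, the opening and the grip force at its end, in the units of the state.
- ctrl.get_state(): the state, without advancing time (a new reading comes with each control period).
- ctrl.camera(name): name is "scene" or "top" or "wrist"; returns the picture (400x640x3 uint8, red, green, blue); there is no depth.
- ctrl.calibration(name): a dict with "fov_y" (degrees; the focal length in pixels is half the picture's height over the tangent of half this angle, whatever the lens; pixels are square), "cx", "cy" (the principal point, pixels), "pose" (4x4, takes a point from camera to world coordinates). Camera axes: x right, y down, z forward; pixel columns grow to the right and rows downward; lengths in m; the calibration is good to about 2 mm. A picture is of the moment at which its call begins: read the wrist's pose just before it. calibration takes no time and is no camera call; for the wrist camera it gives the pose at the moment of the call.
- ctrl.close_job(): hands the job in; it is judged then, once.
Trained networks look in the newest picture that a camera, given by its name, has taken for a name from the list of things; names that differ only in an ending like _2 or _b are one class to them, and where a whole thing is asked for, a point or a joint stands for the part that bears it (a point fixed in the world has none). Each returns a list of dicts, best first, with "score" (0 to 1); they miss things now and then, are a little off and sometimes report something else, mostly with a low value. They report only what shows in the picture. A call takes as long as a camera call.
- ctrl.recognise(label, camera): "box" ([left, top, right, bottom] in pixels, round what is visible of it).
- ctrl.place_of(label, camera): "pixel" ([column, row] in pixels: a listed point, or the origin of a listed thing).
The state is a dict: "t": time; "joint_positions": joint angles; "dq": joint speeds; "effort": joint torques, N m; "tcp_pos": TCP position; "orientation": TCP orientation; "ft_force": force on the tool from outside, world axes, zero at the start; "moment": the same for the moment, N m; "opening": finger opening in m; "grip_force": force on a finger pad.
Only numpy, scipy, OpenCV 4.12 (cv2) and the standard library are available. Lean on these libraries where they do the work, as an engineer would, in place of code of your own. Each camera call takes 0.05 s, during which the arm holds its last target. There are 200 camera calls.

### The job

The open, empty metal tub at the back of the washing-up caddy has to be changed for the full one with the lid. First clear the two soap bottles onto the dark side board, then take the empty tub out and stand it in the middle of the cork mat, and put the full tub where the empty one stood in the caddy. Finally put each bottle back on the caddy just where and as it stood at the start, keeping bottles and tubs upright all the time.

Things in the scene. Friction and masses are not known exactly. Their poses are not given: they have to be found in the camera images.
- caddy: light wooden caddy, fixed. Origin on its underside; +x to its back wall. Flat deck 8 mm high, x -85 to 100, y -95 to 95 mm. Rear middle: a niche open to front and top, side walls' inner faces at y = +-39 (x -4 to 94), back wall's at x = 94, walls up to 78 mm above the table; low pockets (53 mm) beside it. The bottles stand in front at about x -43, y +46 and -46 (which is where varies)
- seat (a point): the tub's place on the deck in the niche: 25 mm behind the caddy's origin along the caddy's x, 8 mm above the table. Side walls 39 mm away, back wall 69 mm behind, the front open to the deck: a tub there can be gripped only with one finger before and one behind it (closing along the caddy's x), once the bottles are gone
- empty_tub: open, empty round steel tub, diameter 58 mm, height 70 mm, wall 3 mm, 80 g; at the start it stands on the seat in the niche. Origin at the centre of its underside, z up
- full_tub: full round steel tub with a grey lid with a white disc, closed, diameter 58 mm, height 70 mm, 175 to 290 g; at the start it stands on the table. Origin at the centre of its underside, z up
- washing_up_liquid: tall squeeze bottle with a yellow top, 52 (x) x 81 (y) x 246 mm, 170 to 340 g. Origin at the centre of its underside, z along its axis. Grip from above at the round cap on the axis, 34 mm across, 215 to 230 mm above the origin (only a 19 mm wide spout above it). Body 50 x 76 mm, up to about 200 mm
- pump_soap: lower hand-soap bottle with a pump, 49 (x) x 78 (y) x 184 mm, 180 to 365 g. Origin at the centre of its underside, z along its axis. Body 44 x 73 mm up to 130 mm; round collar 32 mm across on the axis, 131 to 147 mm up; above it the pump, 22 mm across, its spout along +y to 39 mm, 168 to 184 mm up. Grip from above at the collar, closing along its x
- side_board: dark wooden board, fixed, 110 (x) x 220 (y) x 12 mm, the side area for the bottles; it lies beside the caddy, to its left or right. Origin at the centre of its underside, top 12 mm above it
- cork_mat: round cork mat, fixed, diameter 92 mm, 5 mm thick; target of the empty tub. Origin at the centre of its underside

How it is judged:
On the way, in this order (a step that is already met when the one before it is completed fails the run):
1. both soap bottles stand upright on the side board (x of washing_up_liquid in the frame of side_board between -0.055 and 0.055 m and y of washing_up_liquid in the frame of side_board between -0.11 and 0.11 m and z of washing_up_liquid in the frame of side_board between 0.008 and 0.016 m and linear speed of each of washing_up_liquid, pump_soap below 0.02 m/s and angle between each of washing_up_liquid, pump_soap's own z axis and vertical below 0.1 rad and x of pump_soap in the frame of side_board between -0.055 and 0.055 m and y of pump_soap in the frame of side_board between -0.11 and 0.11 m and z of pump_soap in the frame of side_board between 0.008 and 0.016 m), for 0.2 s.
2. the empty tub stands upright in the middle of the cork mat (horizontal distance between empty_tub and cork_mat below 0.015 m and height (world z) of empty_tub between 0.002 and 0.009 m and linear speed of empty_tub below 0.02 m/s and angle between empty_tub's own z axis and vertical below 0.1 rad), for 0.2 s.
3. the full tub stands upright on the seat in the caddy's niche (horizontal distance between full_tub and seat below 0.015 m and height (world z) of full_tub between 0.004 and 0.012 m and linear speed of full_tub below 0.02 m/s and angle between full_tub's own z axis and vertical below 0.1 rad), for 0.2 s.
At the end, for the whole second after the job is handed in: the empty tub stands upright on the cork mat, within 15 mm of its middle; the full tub stands upright on the caddy's deck within 15 mm of the seat; each bottle stands upright and still within 15 mm of where it stood at the start and within 0.25 rad of square to the caddy (all of step 2 and all of step 3 and distance of each of washing_up_liquid, pump_soap from where it was at the start of the episode below 0.015 m and angle between the x axis of each of washing_up_liquid, pump_soap and the x axis of caddy, either way round below 0.25 rad and linear speed of each of washing_up_liquid, pump_soap below 0.02 m/s and angle between each of washing_up_liquid, pump_soap's own z axis and vertical below 0.1 rad); the robot touches nothing.
It fails at once if a bottle or a tub is tipped over (more than 0.5 rad) (angle between any of washing_up_liquid, pump_soap, empty_tub, full_tub's own z axis and vertical above 0.5 rad).
It also fails if it takes over 133 s, if anything falls off the work surface, if the arm or the gripper's body presses on something with over 40 N, if the wrist force passes 120 N, or if a joint passes its speed limit or range.

## Working session

There is one attempt and no reset: what is moved stays moved. The work goes in short steps, Python scripts to look and compute and a tool call to move; the robot and the scene stay as the last step left them, time stands still between calls to the robot, and variables do not carry over. Pictures are saved under pics/ and viewed, at most 14 in all, crops included, and the job is handed in when it is done.

Besides the shell and the picture viewer there is one more tool, called after ">>>" by a JSON object that holds its "op" and its "data", one argument or row to a line. arm_command: Moves the arm, as the interface text tells. Its arguments: {"type":"object","properties":{"deltas":{"type":"string"},"squeeze":{"type":"number"}},"required":["deltas"]}

```bash
mkdir -p pics; ls; cat > h.py <<'E'
import numpy as np, cv2
from cell import ctrl
def cal(n):
    c=ctrl.calibration(n); f=200/np.tan(np.radians(c["fov_y"])/2); return f,c["cx"],c["cy"],np.array(c["pose"])
def ray(n,px,c=None):
    f,cx,cy,T=c or cal(n); d=T[:3,:3]@np.array([(px[0]-cx)/f,(px[1]-cy)/f,1]); return T[:3,3],d/np.linalg.norm(d)
def onz(n,px,z,c=None):
    o,d=ray(n,px,c); return o+d*(z-o[2])/d[2]
def proj(n,p,c=None):
    f,cx,cy,T=c or cal(n); q=T[:3,:3].T@(np.array(p)-T[:3,3]); return np.array([cx+f*q[0]/q[2],cy+f*q[1]/q[2]])
def tri(rays):
    A=np.zeros((3,3));b=np.zeros(3)
    for o,d in rays:
        P=np.eye(3)-np.outer(d,d);A+=P;b+=P@o
    p=np.linalg.solve(A,b); return p,[np.linalg.norm((np.eye(3)-np.outer(d,d))@(p-o)) for o,d in rays]
def snap(n,name):
    im=ctrl.camera(n); cv2.imwrite(f"pics/{name}.png",im[...,::-1]); return im
E
python3 - <<'E'
from h import *
np.set_printoptions(precision=3,suppress=True)
s=ctrl.get_state();print(s)
for n in("scene","top"):
    snap(n,n+"0"); print(n,cal(n))
    for l in "caddy seat empty_tub full_tub washing_up_liquid pump_soap side_board cork_mat".split():
        r=ctrl.place_of(l,n); print(l,[(np.round(a["pixel"],1),round(a["score"],2),onz(n,a["pixel"],0.)) for a in r[:2]])
E
```

```text
pics
{'t': 0.0, 'joint_positions': array([-1.422,  0.334,  0.04 ,  1.466, -0.013,  1.343, -0.058]), 'dq': array([-0.001, -0.001,  0.001,  0.001,  0.002, -0.002,  0.   ]), 'effort': array([ -0.   , -65.857,   1.365, -40.556,   0.017,   0.013,   0.   ]), 'tcp_pos': array([0.159, 0.63 , 0.23 ]), 'orientation': array([-0.   ,  0.124,  0.992, -0.001]), 'ft_force': array([-0.463,  0.344, -0.313]), 'moment': array([0.017, 0.011, 0.032]), 'grip_force': 0.0, 'opening': 0.08537490602369065}
scene (np.float64(489.68612640530745), 321.0543016848592, 196.11465065387262, array([[-0.998, -0.051,  0.037,  0.468],
       [-0.062,  0.875, -0.481,  0.635],
       [-0.008, -0.482, -0.876,  1.308],
       [ 0.   ,  0.   ,  0.   ,  1.   ]]))
caddy [(array([295.1, 240.5]), 0.66, array([0.589, 0.068, 0.   ])), (array([304.8, 244.2]), 0.63, array([0.56 , 0.078, 0.   ]))]
seat [(array([293. , 239.7]), 0.88, array([0.595, 0.066, 0.   ]))]
empty_tub [(array([318. , 226.9]), 0.69, array([0.525, 0.021, 0.   ])), (array([296.5, 245.2]), 0.66, array([0.583, 0.082, 0.   ]))]
full_tub [(array([339. , 119.2]), 0.85, a
[... 763 characters left out ...]
)
caddy [(array([266.7, 189.5]), 0.86, array([0.564, 0.073, 0.   ]))]
seat [(array([264.4, 181.1]), 0.63, array([0.585, 0.079, 0.   ]))]
empty_tub [(array([268.1, 181.7]), 0.72, array([0.584, 0.07 , 0.   ]))]
full_tub [(array([453.3, 229.4]), 0.6, array([ 0.474, -0.383,  0.   ]))]
washing_up_liquid [(array([284.4, 206.7]), 0.8, array([0.522, 0.028, 0.   ])), (array([247.6, 206.9]), 0.6, array([0.52 , 0.118, 0.   ]))]
pump_soap [(array([251.1, 206.5]), 0.72, array([0.521, 0.109, 0.   ]))]
side_board [(array([376.1, 195.8]), 0.97, array([ 0.553, -0.196,  0.   ]))]
cork_mat [(array([191.5, 239.8]), 0.81, array([0.438, 0.249, 0.   ])), (array([285.4, 205.3]), 0.58, array([0.526, 0.026, 0.   ]))]
```

View pics/scene0.png

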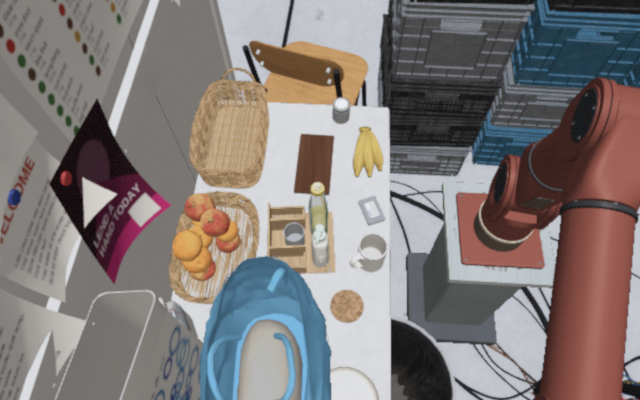

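View pics/top0.png

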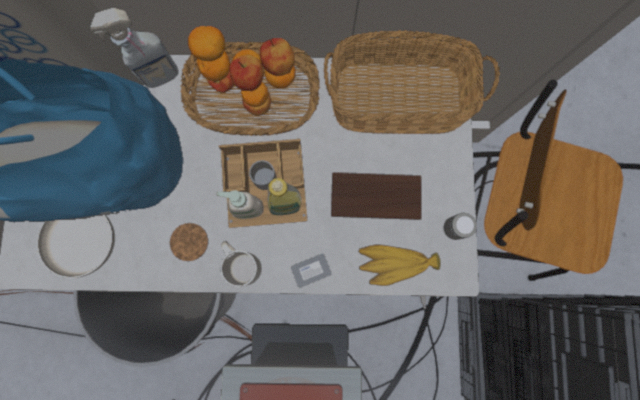

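Both views show the caddy near top px (263,185), opening towards the robot. The yellow-topped bottle is at (282,195), the pump at (245,200), the board at (376,195), the full tub at (460,225) and the cork mat at (189,241). I'll enlarge for the details.

```bash
python3 - <<'E'
import cv2
a=cv2.imread("pics/top0.png")[135:260,165:325]; cv2.imwrite("pics/top0c.png",cv2.resize(a,None,fx=4.8,fy=4.8,interpolation=cv2.INTER_CUBIC))
a=cv2.imread("pics/scene0.png")[170:330,260:400]; cv2.imwrite("pics/scene0c.png",cv2.resize(a,None,fx=3.75,fy=3.75,interpolation=cv2.INTER_CUBIC))
E
```

```text
(no output)
```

View pics/top0c.png

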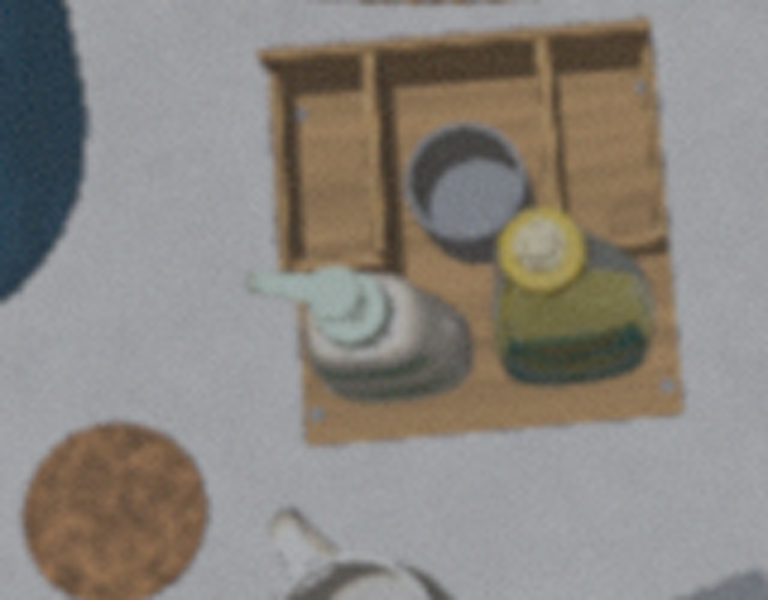

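View pics/scene0c.png

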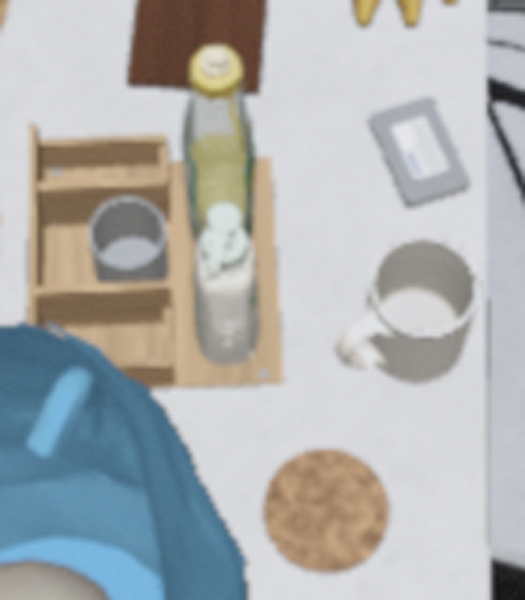

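The crops show the cap's spout at crop px (537,243) top and (217,60) scene, the pump head at (338,292) and (224,216), and the tub rim at (466,185) and (129,232). The deck's front corners are at (305,445) and (683,412) in top.

```bash
python3 - <<'E'
from h import *
np.set_printoptions(precision=4,suppress=True)
T=lambda x,y:(165+x/4.8,135+y/4.8); S=lambda x,y:(260+x/3.75,170+y/3.75)
for n,t,s in [("spout",(537,243),(217,60)),("cap",(542,250),(215,71)),("pump",(338,292),(224,216)),("tubrim",(466,185),(129,232)),("cork",(116,512),(327,511)),("FL",(305,445),(282,382)),("FR",(683,412),(268,157)),("BR",(648,20),(33,125))]:
    print(n,*tri([ray("top",T(*t)),ray("scene",S(*s))]))
a=onz("top",T(305,445),.008);b=onz("top",T(683,412),.008);print(a,b,np.linalg.norm(a-b),np.arctan2(*(b-a)[:2])) 
c=onz("top",T(262,53),.078);d=onz("top",T(648,20),.078);print(c,d,np.linalg.norm(c-d))
# board corners by threshold in top
im=cv2.imread("pics/top0.png"); g=im[165:225,322:430].astype(int); m=(g.sum(2)<200).astype(np.uint8)
cs=max(cv2.findContours(m,0,1)[0],key=cv2.contourArea); r=cv2.minAreaRect(cs); bp=cv2.boxPoints(r)+[322,165]
W=np.array([onz("top",p,.012) for p in bp]);print(bp,W,W.mean(0))
E
python3 - <<'E'
import cv2
a=cv2.imread("pics/top0.png")[165:300,320:480]; cv2.imwrite("pics/top0d.png",cv2.resize(a,None,fx=4,fy=4,interpolation=cv2.INTER_CUBIC))
E
```

```text
spout [0.523  0.0258 0.251 ] [np.float64(0.0012724528617961287), np.float64(0.0012724528617961922)]
cap [0.524  0.0251 0.2345] [np.float64(0.0007027833721382425), np.float64(0.0007027833721379962)]
pump [0.5129 0.1126 0.1929] [np.float64(0.0007523434490111783), np.float64(0.0007523434490113526)]
tubrim [0.586  0.0759 0.0777] [np.float64(0.00035958642821565815), np.float64(0.0003595864282156323)]
cork [0.4319 0.2535 0.0027] [np.float64(0.0013696471857979834), np.float64(0.001369647185797874)]
FL [0.4678 0.1599 0.0083] [np.float64(7.178381996168559e-05), np.float64(7.178381996161232e-05)]
FR [ 0.4879 -0.0284  0.0058] [np.float64(4.860832097720203e-05), np.float64(4.860832097705301e-05)]
BR [ 0.6676 -0.0085  0.079 ] [np.float64(0.0015077231454247238), np.float64(0.0015077231454244213)]
[0.4679 0.1599 0.008 ] [ 0.4877 -0.0284  0.008 ] 0.18938649005338448 3.0366642788865286
[0.6494 0.176  0.078 ] [ 0.6694 -0.0089  0.078 ] 0.18592178996761108
[[331.2292 215.3527]
 [332.696  172.8171]
 [421.177  175.8682]
 [419.7102 218.4038]] [[ 0.5015 -0.0858  0.012 ]
 [ 0.6064 -0.0882  0.012 ]
 [ 0.6028 -0.305   0.012 ]
 [ 0.4978 -0.299   0.012 ]] [ 0.5521 -0.1945  0.012 ]
```

View pics/top0d.png

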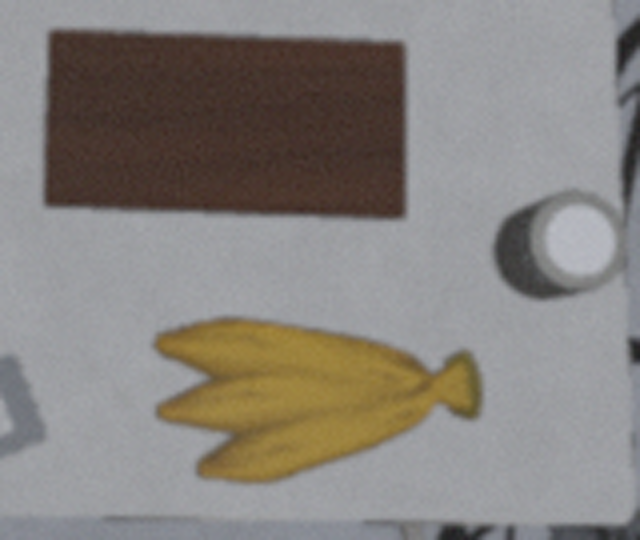

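The caddy has yaw ≈0.105 with its origin at about (0.562,0.075). The board's centre is at (0.552,-0.195), the lidded tub is at crop (577,240) and the bananas lie in front of the board. I'll move up and over to look from the wrist.

>>> {"op": "arm_command", "data": {
  "deltas": "0 0 40 0 0 -0.06 85; 0 0 40 0 0 -0.06 85; 0 0 40 0 0 -0.06 85; 0 0 40 0 0 -0.06 85; 20 -34 0 0 0 -0.06 85; 20 -34 0 0 0 -0.06 85; 20 -34 0 0 0 -0.06 85; 20 -34 0 0 0 -0.06 85; 20 -34 0 0 0 -0.06 85; 20 -34 0 0 0 -0.06 85",
  "squeeze": 40
}}

```text
t: 1.73
tcp_pos: [0.2801, 0.4243, 0.3914]
orientation: [-0.0, 0.413, 0.911, 0.0]
ft_force: [0.3, 0.1, 0.2]
opening: 0.0848
grip_force: 0.0
```

>>> {"op": "arm_command", "data": {
  "deltas": "22 -34 0 0 0 -0.06 85; 22 -34 0 0 0 -0.06 85; 22 -34 0 0 0 -0.06 85; 22 -34 0 0 0 -0.06 85; 22 -34 0 0 0 -0.06 85; 22 -34 0 0 0 -0.06 85; 22 -34 0 0 0 -0.06 85; 22 -34 0 0 0 -0.06 85; 22 -34 0 0 0 -0.06 85; 0 0 0 0 0 -0.06 85"
}}

```text
t: 2.57
tcp_pos: [0.4806, 0.1118, 0.3919]
orientation: [0.001, 0.667, 0.745, 0.0]
ft_force: [0.1, -0.5, -0.1]
opening: 0.0848
grip_force: 0.0
```

```bash
cat >> h.py <<'E'
def st():
    s=ctrl.get_state(); w,x,y,z=s["orientation"]; ty=np.array([2*(x*y-w*z),1-2*(x*x+z*z)])
    tz=np.array([2*(x*z+w*y),2*(y*z-w*x)]); return s, "t %.1f pos %s yangle %.3f tilt %s F %s open %.4f grip %.1f q7 %.2f"%(s["t"],np.round(s["tcp_pos"]*1000,1),np.arctan2(ty[1],ty[0]),np.round(tz,4),np.round(s["ft_force"],1),s["opening"],s["grip_force"],s["joint_positions"][6])
E
python3 - <<'E'
from h import *
np.set_printoptions(precision=4,suppress=True)
print(st()[1]); print(cal("wrist")); snap("wrist","w1")
for l in "empty_tub washing_up_liquid pump_soap seat caddy".split(): print(l,[(np.round(a["pixel"]),round(a["score"],2)) for a in ctrl.place_of(l,"wrist")[:2]])
E
```

```text
t 2.6 pos [480.6 111.8 391.9] yangle 0.109 tilt [ 0.0023 -0.001 ] F [ 0.1 -0.5 -0.1] open 0.0848 grip 0.0 q7 -0.24
(np.float64(299.346460873665), 321.38180708415, 204.28483873235447, array([[ 0.9941,  0.1036,  0.0332,  0.4746],
       [ 0.1088, -0.9519, -0.2865,  0.1859],
       [ 0.0019,  0.2884, -0.9575,  0.5349],
       [ 0.    ,  0.    ,  0.    ,  1.    ]]))
empty_tub []
washing_up_liquid [(array([340., 208.]), 0.84)]
pump_soap [(array([339., 162.]), 0.91)]
seat [(array([376., 185.]), 0.86)]
caddy [(array([366., 185.]), 0.72)]
```

View pics/w1.png

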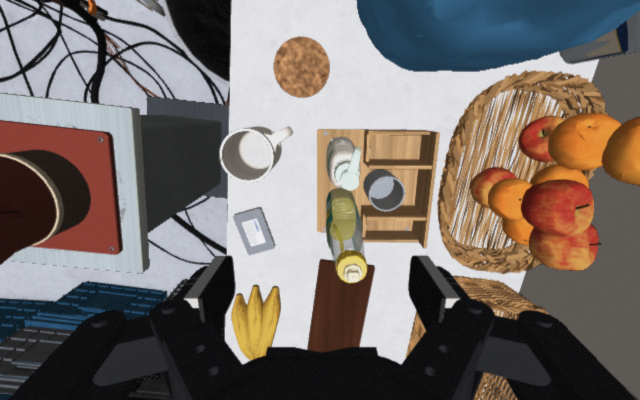

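The wrist view shows the yellow cap at (351,266), the pump head near (347,180) with its spout tip near (357,152), the tub rim at (383,190) and the cork mat at (302,67). I'll enlarge the pump to find its yaw.

```bash
python3 - <<'E'
import cv2
a=cv2.imread("pics/w1.png")[120:290,305:445]; a=cv2.resize(a,None,fx=3.5,fy=3.5,interpolation=cv2.INTER_CUBIC); cv2.imwrite("pics/w1c.png",a)
E
```

```text
(no output)
```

View pics/w1c.png

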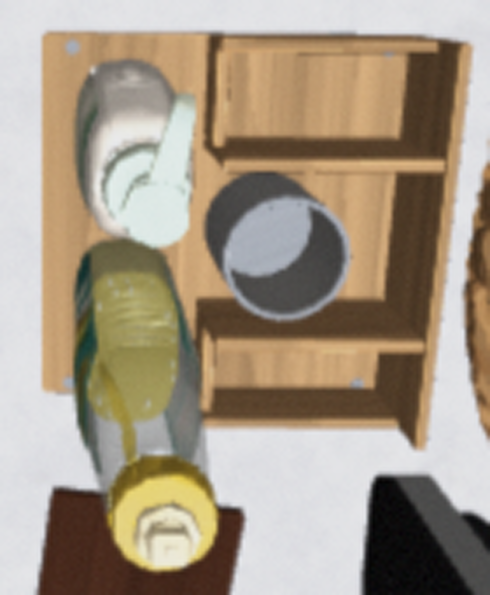

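```bash
python3 - <<'E'
from h import *
np.set_printoptions(precision=4,suppress=True)
T=lambda x,y:(165+x/4.8,135+y/4.8); S=lambda x,y:(260+x/3.75,170+y/3.75); W=lambda x,y:(305+x/3.5,120+y/3.5)
R={}
for n,t,w,s in [("spout",(537,243),(170,540),(217,60)),("cap",(542,250),(162,517),(215,71)),("pump",(338,292),(158,214),(224,216)),("ptip",(250,280),(184,97),None),("tubrim",(466,185),(287,258),(129,232)),("FL",(305,445),(45,35),(282,382)),("FR",(683,412),(43,392),(268,157))]:
    r=[ray("top",T(*t)),ray("wrist",W(*w))]; 
    if s: r.append(ray("scene",S(*s)))
    R[n],e=tri(r); print(n,R[n],np.round(e,4))
print("at .192", onz("wrist",W(158,214),.192),onz("wrist",W(184,97),.192))
d=R["ptip"]-R["pump"]; print("pump yaw",np.arctan2(-d[0],d[1]))
print("cork",onz("wrist",(302,67),.005))
f=[ray("top",(464.25,225)) ,ray("scene",(341,103))]; print("full",tri(f), onz("top",(464.25,225),.07))
E
```

```text
spout [0.5248 0.0271 0.2424] [0.0014 0.006  0.0057]
cap [0.5252 0.0263 0.2261] [0.0013 0.0056 0.0052]
pump [0.5132 0.1168 0.1893] [0.0037 0.0083 0.0052]
ptip [0.5236 0.1603 0.1459] [0.0028 0.0028]
tubrim [0.5873 0.08   0.0739] [0.0037 0.0088 0.0055]
FL [0.4675 0.1633 0.0094] [0.0036 0.0062 0.0029]
FR [ 0.4888 -0.0271 -0.0025] [0.0012 0.0061 0.005 ]
at .192 [0.5124 0.1257 0.192 ] [0.5148 0.1649 0.192 ]
pump yaw -0.23605731072903013
cork [0.4291 0.2647 0.005 ]
full (array([ 0.4763, -0.3822,  0.0797]), [np.float64(0.00027348657800406137), np.float64(0.0002734865780041226)]) [ 0.4771 -0.3856  0.07  ]
```

```bash
python3 - <<'E'
from h import *
np.set_printoptions(precision=4,suppress=True)
print(st()[1])
C0=(299.3465,321.3818,204.2848,np.array([[.9941,.1036,.0332,.4746],[.1088,-.9519,-.2865,.1859],[.0019,.2884,-.9575,.5349],[0,0,0,1]]))
T=lambda x,y:(165+x/4.8,135+y/4.8); S=lambda x,y:(260+x/3.75,170+y/3.75); W=lambda x,y:(305+x/3.5,120+y/3.5)
for n,t,w,s in [("spout",(537,243),(170,540),(217,60)),("cap",(542,250),(162,517),(215,71)),("pump",(338,292),(158,214),(224,216)),("tubrim",(466,185),(287,258),(129,232)),("FL",(305,445),(45,35),(282,382)),("FR",(683,412),(43,392),(268,157))]:
    r=[ray("top",T(*t)),ray("wrist",W(*w),C0),ray("scene",S(*s))]; 
    p,e=tri(r); print(n,p,np.round(e,4))
a,b=onz("wrist",W(158,214),.192,C0),onz("wrist",W(184,97),.192,C0);d=b-a;print(a,b,"yaw",np.arctan2(-d[0],d[1]))
a,b=onz("top",T(338,292),.192),onz("top",T(250,280),.192);d=b-a;print(a,b,"yaw",np.arctan2(-d[0],d[1]))
E
```

```text
t 2.9 pos [476.9 121.5 391.2] yangle 0.127 tilt [-0.0003  0.0001] F [-0.1  0.3 -0.4] open 0.0851 grip 0.0 q7 -0.24
spout [0.5244 0.0261 0.2505] [0.0006 0.0028 0.0027]
cap [0.5249 0.0253 0.2342] [0.0003 0.0016 0.0015]
pump [0.5142 0.1135 0.1925] [0.001  0.003  0.0022]
tubrim [0.5876 0.0768 0.0792] [0.0019 0.0038 0.0021]
FL [0.4694 0.1597 0.0072] [0.0015 0.0031 0.0017]
FR [ 0.4891 -0.0285  0.0049] [0.001  0.0022 0.0012]
[0.5169 0.115  0.192 ] [0.5199 0.1542 0.192 ] yaw -0.07885148055475849
[0.5138 0.1127 0.192 ] [0.5182 0.1494 0.192 ] yaw -0.11935768143356465
```

>>> {"op": "arm_command", "data": {
  "deltas": "16 -32 0 0 0 -0.02 85; 16 -32 0 0 0 0 85; 16 -32 0 0 0 0 85; 0 0 -40 0 0 0 85; 0 0 -40 0 0 0 85; 0 0 -40 0 0 0 85; 0 0 -40 0 0 0 85; 0 0 -17 0 0 0 85; 0 0 0 0 0 0 85; 0 0 0 0 0 0 85"
}}

```text
t: 3.7
tcp_pos: [0.5251, 0.0251, 0.2143]
orientation: [-0.0, 0.669, 0.743, -0.001]
ft_force: [0.2, 0.2, 1.1]
opening: 0.0848
grip_force: 0.0
```

```bash
python3 - <<'E'
from h import *
print(st()[1]); a=snap("scene","s2")[150:310,240:400]; b=snap("wrist","w2"); print(st()[1])
b=cv2.resize(b,(400,250));a=cv2.resize(a,(400,400));c=np.zeros((400,800,3),np.uint8);c[:,:400]=a;c[:250,400:]=b
cv2.imwrite("pics/c2.png",c[...,::-1])
E
```

```text
t 3.7 pos [525.1  25.1 214.3] yangle 0.105 tilt [-0.0013 -0.0005] F [0.2 0.2 1.1] open 0.0848 grip 0.0 q7 0.04
t 3.8 pos [526.5  24.8 216.2] yangle 0.104 tilt [0.0024 0.0006] F [ 0.5 -0.4 -0.8] open 0.0853 grip 0.0 q7 0.04
```

View pics/c2.png

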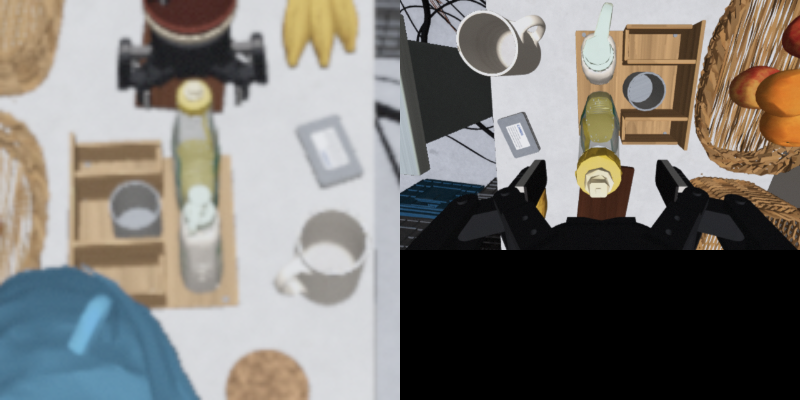

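The cap is centred between the fingers, in both the scene panel (193,97) and the wrist panel (600,175). I'll close on it.

>>> {"op": "arm_command", "data": {
  "deltas": "0 0 0 0 0 0 60; 0 0 0 0 0 0 50; 0 0 0 0 0 0 44; 0 0 0 0 0 0 40; 0 0 0 0 0 0 36; 0 0 0 0 0 0 30; 0 0 0 0 0 0 20; 0 0 0 0 0 0 20; 0 0 0 0 0 0 20; 0 0 0 0 0 0 20",
  "squeeze": 60
}}

```text
t: 4.63
tcp_pos: [0.5256, 0.0241, 0.2149]
orientation: [0.0, 0.67, 0.743, 0.0]
ft_force: [-1.3, -0.2, 6.2]
opening: 0.0319
grip_force: 59.9
```

```bash
python3 -c "
from h import *
print(st()[1])"
```

```text
t 4.6 pos [525.6  24.1 214.9] yangle 0.103 tilt [0.0005 0.0004] F [-1.3 -0.2  6.2] open 0.0319 grip 59.9 q7 0.04
```

>>> {"op": "arm_command", "data": {
  "deltas": "0 0 6 0 0 0 20; 0 0 14 0 0 0 20; 0 0 20 0 0 0 20; 0 0 14 0 0 0 20; 0 0 6 0 0 0 20; 1 -8 0 0 0 0 20; 1 -16 0 0 0 0 20; 2 -22 0 0 0 0 20; 2 -24 0 0 0 0 20; 2 -24 0 0 0 0 20"
}}

```text
t: 5.47
tcp_pos: [0.5328, -0.0713, 0.2731]
orientation: [-0.0, 0.67, 0.743, -0.001]
ft_force: [-0.2, 0.6, -2.5]
opening: 0.0319
grip_force: 60.3
```

>>> {"op": "arm_command", "data": {
  "deltas": "2 -24 0 0 0 0 20; 2 -24 0 0 0 0 20; 2 -24 0 0 0 0 20; 2 -24 0 0 0 0 20; 2 -24 0 0 0 0 20; 2 -24 0 0 0 0 20; 2 -22 0 0 0 0 20; 1 -16 0 0 0 0 20; 1 -8 0 0 0 0 20; 0 0 0 0 0 0 20"
}}

```text
t: 6.3
tcp_pos: [0.5483, -0.2623, 0.2733]
orientation: [-0.0, 0.671, 0.741, -0.001]
ft_force: [0.2, 0.2, -2.6]
opening: 0.0318
grip_force: 60.3
```

```bash
python3 -c "
from h import *
print(st()[1])"
```

```text
t 6.3 pos [ 548.3 -262.3  273.3] yangle 0.099 tilt [-0.0019 -0.0011] F [ 0.2  0.2 -2.6] open 0.0318 grip 60.3 q7 0.69
```

>>> {"op": "arm_command", "data": {
  "deltas": "0 0 -6 0 0 0 20; 0 0 -12 0 0 0 20; 0 0 -14 0 0 0 20; 0 0 -10 0 0 0 20; 0 0 -6 0 0 0 20; 0 0 -4 0 0 0 20; 0 0 -2 0 0 0 20; 0 0 -1 0 0 0 20; 0 0 0 0 0 0 20; 0 0 0 0 0 0 20"
}}

```text
t: 7.13
tcp_pos: [0.5497, -0.2601, 0.2198]
orientation: [0.0, 0.67, 0.743, 0.0]
ft_force: [0.3, 0.1, -2.4]
opening: 0.0322
grip_force: 60.3
```

```bash
python3 -c "
from h import *
print(st()[1])"
```

```text
t 7.1 pos [ 549.7 -260.1  219.8] yangle 0.103 tilt [ 0.0007 -0.0002] F [ 0.3  0.1 -2.4] open 0.0322 grip 60.3 q7 0.71
```

Still hanging (Fz -2.4). I'll lower in 1 mm steps.

>>> {"op": "arm_command", "data": {
  "deltas": "0 0 -1 0 0 0 20; 0 0 0 0 0 0 20; 0 0 0 0 0 0 20; 0 0 -1 0 0 0 20; 0 0 0 0 0 0 20; 0 0 0 0 0 0 20; 0 0 0 0 0 0 20; 0 0 0 0 0 0 20; 0 0 0 0 0 0 20; 0 0 0 0 0 0 20"
}}

```text
t: 7.97
tcp_pos: [0.55, -0.2605, 0.2189]
orientation: [0.001, 0.67, 0.743, 0.0]
ft_force: [-1.1, 0.8, 9.3]
opening: 0.0318
grip_force: 61.8
```

>>> {"op": "arm_command", "data": {
  "deltas": "0 0 0 0 0 0 36; 0 0 0 0 0 0 45; 0 0 0 0 0 0 60; 0 0 0 0 0 0 85; 0 0 0 0 0 0 85; 0 0 0 0 0 0 85; 0 0 15 0 0 0 85; 0 0 30 0 0 0 85; 0 0 40 0 0 0 85; 0 0 0 0 0 0 85"
}}

```text
t: 8.8
tcp_pos: [0.5512, -0.2616, 0.3091]
orientation: [0.004, 0.67, 0.742, 0.002]
ft_force: [0.4, -1.1, 0.8]
opening: 0.0849
grip_force: 0.0
```

```bash
python3 - <<'E'
from h import *
print(st()[1])
a=snap("top","t3")[120:280,230:430]; b=snap("scene","s3")[80:300,240:400]
c=np.zeros((500,800,3),np.uint8);c[:320,:400]=cv2.resize(a,(400,320));c[:495,420:780]=cv2.resize(b,(360,495));cv2.imwrite("pics/c3.png",c[...,::-1])
E
```

```text
t 8.8 pos [ 551.2 -261.6  309.1] yangle 0.103 tilt [ 0.0079 -0.0028] F [ 0.4 -1.1  0.8] open 0.0849 grip 0.0 q7 0.68
```

View pics/c3.png

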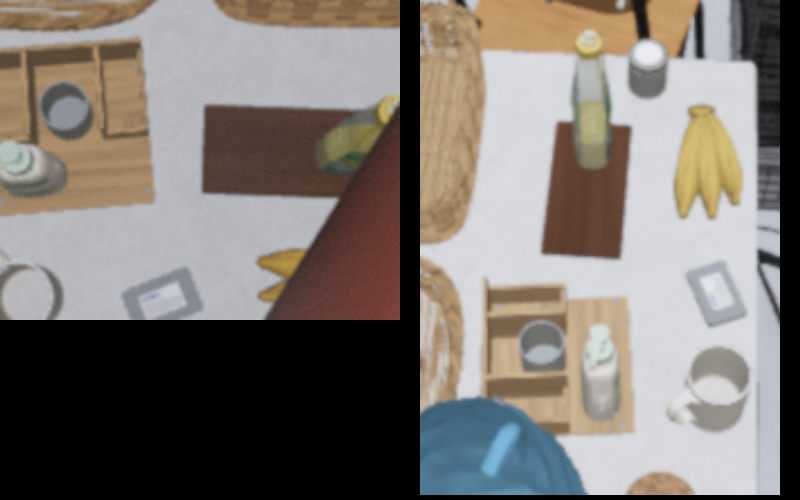

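The yellow bottle stands upright on the far end of the board. Next is the pump.

>>> {"op": "arm_command", "data": {
  "deltas": "-3.6 37 0 0 0 0 85; -3.6 37 0 0 0 0 85; -3.6 37 0 0 0 0 85; -3.6 37 0 0 0 0 85; -3.6 37 0 0 0 0 85; -3.6 37 0 0 0 0 85; -3.6 37 0 0 0 0 85; -3.6 37 0 0 0 0 85; -3.6 37 0 0 0 0 85; -3.6 37 0 0 0 0 85"
}}

```text
t: 9.73
tcp_pos: [0.5122, 0.112, 0.3012]
orientation: [-0.001, 0.67, 0.743, -0.001]
ft_force: [0.5, 0.1, 0.8]
opening: 0.0851
grip_force: 0.0
```

>>> {"op": "arm_command", "data": {
  "deltas": "0 3 0 0 0 0 85; 0 0 -20 0 0 0 85; 0 0 -40 0 0 0 85; 0 0 -40 0 0 0 85; 0 0 -20 0 0 0 85; 0 0 0 0 0 0 85; 0 0 0 0 0 0 85; 0 0 0 0 0 0 85; 0 0 0 0 0 0 85; 0 0 0 0 0 0 85"
}}

```text
t: 10.57
tcp_pos: [0.5143, 0.1134, 0.1838]
orientation: [0.0, 0.67, 0.743, 0.001]
ft_force: [0.3, 0.4, 0.3]
opening: 0.0849
grip_force: 0.0
```

```bash
python3 - <<'E'
from h import *
print(st()[1])
b=snap("wrist","w4")[100:330,170:470]; cv2.imwrite("pics/w4c.png",cv2.resize(b,None,fx=2,fy=2)[...,::-1])
E
```

```text
t 10.6 pos [514.3 113.4 183.8] yangle 0.103 tilt [0.0021 0.0013] F [0.3 0.4 0.3] open 0.0849 grip 0.0 q7 -0.12
```

View pics/w4c.png

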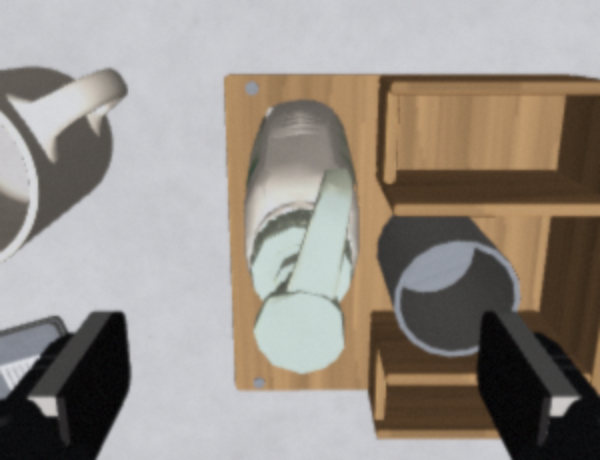

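The pump head at crop (300,332) is centred between the fingers. I'll go down to the collar.

>>> {"op": "arm_command", "data": {
  "deltas": "0 0 -15 0 0 0 85; 0 0 -15 0 0 0 85; 0 0 -8 0 0 0 85; 0 0 -3 0 0 0 85; 0 0 0 0 0 0 70; 0 0 0 0 0 0 60; 0 0 0 0 0 0 52; 0 0 0 0 0 0 46; 0 0 0 0 0 0 42; 0 0 0 0 0 0 39",
  "squeeze": 30
}}

```text
t: 11.45
tcp_pos: [0.5136, 0.1132, 0.1417]
orientation: [0.0, 0.67, 0.743, 0.0]
ft_force: [-0.8, -0.3, -0.1]
opening: 0.0389
grip_force: 0.0
```

>>> {"op": "arm_command", "data": {
  "deltas": "0 0 0 0 0 0 37; 0 0 0 0 0 0 35; 0 0 0 0 0 0 33; 0 0 0 0 0 0 31; 0 0 0 0 0 0 28; 0 0 0 0 0 0 24; 0 0 0 0 0 0 20; 0 0 0 0 0 0 18; 0 0 0 0 0 0 18; 0 0 0 0 0 0 18"
}}

```text
t: 12.28
tcp_pos: [0.5136, 0.1132, 0.1415]
orientation: [0.0, 0.67, 0.743, 0.0]
ft_force: [-0.7, 0.2, 4.0]
opening: 0.0301
grip_force: 29.7
```

```bash
python3 - <<'E'
from h import *
print(st()[1])
b=snap("wrist","w5")[150:400,170:470]; cv2.imwrite("pics/w5c.png",cv2.resize(b,None,fx=2,fy=2)[...,::-1])
E
```

```text
t 12.3 pos [513.6 113.2 141.5] yangle 0.103 tilt [0.0004 0.0002] F [-0.7  0.2  4. ] open 0.0301 grip 29.7 q7 -0.09
```

View pics/w5c.png

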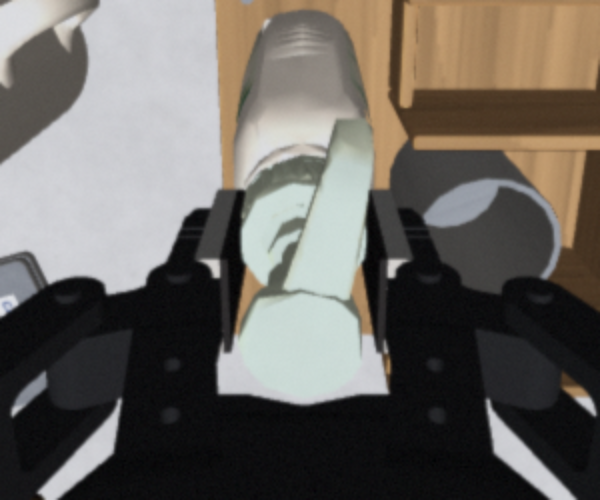

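The collar is held between the pads with the spout free. I'll lift and carry it.

>>> {"op": "arm_command", "data": {
  "deltas": "0 0 0 0 0 0 18; 0 0 6 0 0 0 18; 0 0 14 0 0 0 18; 0 0 20 0 0 0 18; 0 0 14 0 0 0 18; 0 0 6 0 0 0 18; 1 -8 0 0 0 0 18; 2 -16 0 0 0 0 18; 3 -22 0 0 0 0 18; 3.5 -24 0 0 0 0 18",
  "squeeze": 60
}}

```text
t: 13.17
tcp_pos: [0.5221, 0.0424, 0.2001]
orientation: [-0.001, 0.669, 0.743, -0.001]
ft_force: [0.2, -1.1, -2.1]
opening: 0.0295
grip_force: 59.3
```

>>> {"op": "arm_command", "data": {
  "deltas": "3.5 -24 0 0 0 0 18; 3.5 -24 0 0 0 0 18; 3.5 -24 0 0 0 0 18; 3.5 -24 0 0 0 0 18; 3.5 -24 0 0 0 0 18; 3.5 -24 0 0 0 0 18; 3 -21 0 0 0 0 18; 1.5 -12 0 0 0 0 18; 0.5 -6 0 0 0 0 18; 0 0 0 0 0 0 18"
}}

```text
t: 14.0
tcp_pos: [0.548, -0.1418, 0.2004]
orientation: [-0.0, 0.671, 0.742, -0.001]
ft_force: [-0.2, 0.2, -1.8]
opening: 0.0292
grip_force: 59.4
```

>>> {"op": "arm_command", "data": {
  "deltas": "0 0 -6 0 0 0 18; 0 0 -12 0 0 0 18; 0 0 -14 0 0 0 18; 0 0 -10 0 0 0 18; 0 0 -7 0 0 0 18; 0 0 -4 0 0 0 18; 0 0 -2 0 0 0 18; 0 0 -1 0 0 0 18; 0 0 0 0 0 0 18; 0 0 0 0 0 0 18"
}}

```text
t: 14.83
tcp_pos: [0.5493, -0.14, 0.1458]
orientation: [0.0, 0.67, 0.743, 0.0]
ft_force: [-0.3, -0.5, 0.4]
opening: 0.0293
grip_force: 59.4
```

```bash
python3 -c "
from h import *
print(st()[1])"
```

```text
t 14.8 pos [ 549.3 -140.   145.8] yangle 0.103 tilt [ 0.0009 -0.0001] F [-0.3 -0.5  0.4] open 0.0293 grip 59.4 q7 0.49
```

>>> {"op": "arm_command", "data": {
  "deltas": "0 0 -1 0 0 0 18; 0 0 0 0 0 0 18; 0 0 0 0 0 0 18; 0 0 0 0 0 0 34; 0 0 0 0 0 0 45; 0 0 0 0 0 0 60; 0 0 0 0 0 0 85; 0 0 0 0 0 0 85; 0 0 0 0 0 0 85; 0 0 15 0 0 0 85"
}}

```text
t: 15.67
tcp_pos: [0.5475, -0.1393, 0.1572]
orientation: [-0.001, 0.67, 0.743, -0.001]
ft_force: [0.0, -0.2, -1.0]
opening: 0.0849
grip_force: 0.0
```

>>> {"op": "arm_command", "data": {
  "deltas": "0 0 30 0 0 0 85; 0 0 40 0 0 0 85; 2 20 30 0 0 0 85; 5 36 0 0 0 0 85; 5 36 0 0 0 0 85; 5 36 0 0 0 0 85; 5 36 0 0 0 0 85; 5 30 0 0 0 0 85; 5 24 0 0 0 0 85; 0 0 0 0 0 0 85"
}}

```text
t: 16.5
tcp_pos: [0.581, 0.0852, 0.2585]
orientation: [-0.001, 0.667, 0.745, 0.0]
ft_force: [0.2, 0.0, -0.7]
opening: 0.0851
grip_force: 0.0
```

```bash
python3 - <<'E'
from h import *
np.set_printoptions(precision=4,suppress=True)
print(st()[1]); snap("scene","s6");snap("top","t6")
for n in("scene","top"):
  for l in "pump_soap washing_up_liquid side_board empty_tub seat full_tub cork_mat".split():
    z={"empty_tub":.008,"seat":.008,"pump_soap":.012,"washing_up_liquid":.012}.get(l,0)
    print(n,l,[(round(a["score"],2),onz(n,a["pixel"],z)) for a in ctrl.place_of(l,n)[:2]])
a=cv2.imread("pics/t6.png")[150:260,160:480]; b=cv2.imread("pics/s6.png")[80:300,240:400]
c=np.zeros((500,800,3),np.uint8);c[:172,:500]=cv2.resize(a,(500,172));c[:412,500:]=cv2.resize(b,(300,412));cv2.imwrite("pics/c6.png",c)
E
```

```text
t 16.5 pos [581.   85.2 258.5] yangle 0.111 tilt [-0.0008  0.0012] F [ 0.2  0.  -0.7] open 0.0851 grip 0.0 q7 0.03
scene pump_soap [(0.65, array([ 0.5494, -0.1466,  0.012 ]))]
scene washing_up_liquid [(0.48, array([ 0.5547, -0.2645,  0.012 ])), (0.44, array([0.5952, 0.0843, 0.012 ]))]
scene side_board [(0.68, array([ 0.548 , -0.2104,  0.    ]))]
scene empty_tub [(0.93, array([0.5884, 0.075 , 0.008 ]))]
scene seat [(0.92, array([0.5926, 0.0743, 0.008 ]))]
scene full_tub []
scene cork_mat [(0.55, array([0.4331, 0.256 , 0.    ]))]
top pump_soap [(0.61, array([ 0.5555, -0.1458,  0.012 ]))]
top washing_up_liquid []
top side_board [(0.61, array([ 0.5485, -0.1998,  0.    ]))]
top empty_tub [(0.57, array([0.5857, 0.0669, 0.008 ]))]
top seat [(0.83, array([0.5903, 0.0773, 0.008 ]))]
top full_tub [(0.55, array([ 0.4789, -0.3901,  0.    ]))]
top cork_mat []
```

View pics/c6.png

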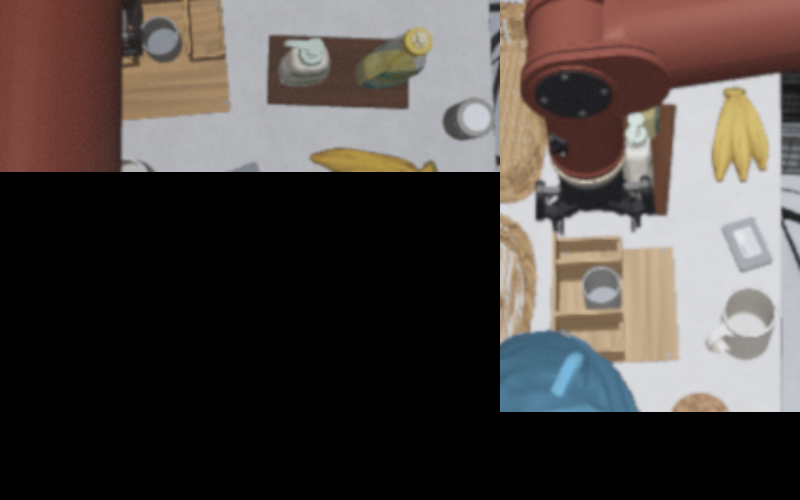

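Both bottles stand on the board, seen in both views, and the tub in the niche is free. I'll descend over it and grip front-to-back.

>>> {"op": "arm_command", "data": {
  "deltas": "5 -1 0 0 0 0 85; 0 0 -40 0 0 0 85; 0 0 -40 0 0 0 85; 0 0 -40 0 0 0 85; 0 0 -30 0 0 0 85; 0 0 -15 0 0 0 85; 0 0 0 0 0 0 85; 0 0 0 0 0 0 85; 0 0 0 0 0 0 85; 0 0 0 0 0 0 85",
  "squeeze": 25
}}

```text
t: 18.13
tcp_pos: [0.5872, 0.0772, 0.0961]
orientation: [0.001, 0.67, 0.743, 0.001]
ft_force: [0.4, -0.2, 0.1]
opening: 0.0851
grip_force: 0.0
```

```bash
python3 - <<'E'
from h import *
print(st()[1]); c=cal("wrist"); im=snap("wrist","w7")
print([(np.round(a["box"]),round(a["score"],2)) for a in ctrl.recognise("empty_tub","wrist")[:2]])
p=proj("wrist",[.587,.077,.078],c);print("expected rim px",p)
cv2.imwrite("pics/w7c.png",cv2.resize(im[120:400,170:470],None,fx=2,fy=2)[...,::-1])
E
```

```text
t 18.1 pos [587.2  77.2  96.1] yangle 0.103 tilt [0.0026 0.0009] F [ 0.4 -0.2  0.1] open 0.0851 grip 0.0 q7 0.13
[(array([276., 182., 374., 287.]), 0.68)]
expected rim px [316.93881562 246.80810078]
```

View pics/w7c.png

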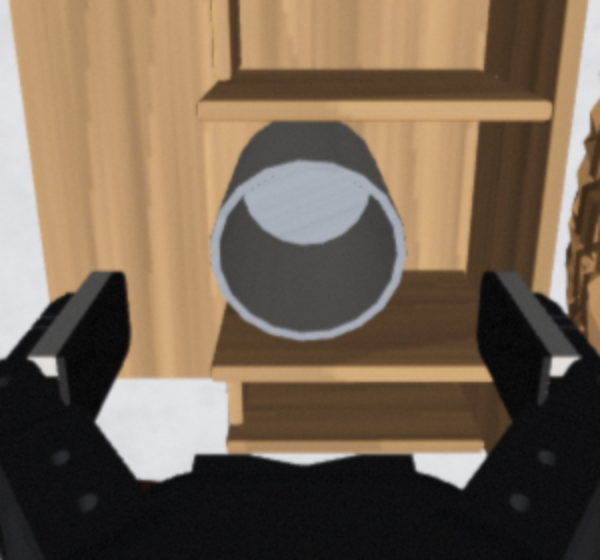

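The tub rim is centred at crop (308,250), with the fingers symmetric about 304. I'll descend and close.

>>> {"op": "arm_command", "data": {
  "deltas": "3 1 -15 0 0 0 85; 0 0 -20 0 0 0 85; 0 0 -15 0 0 0 85; 0 0 -5 0 0 0 85; 0 0 0 0 0 0 78; 0 0 0 0 0 0 72; 0 0 0 0 0 0 68; 0 0 0 0 0 0 65; 0 0 0 0 0 0 63; 0 0 0 0 0 0 61"
}}

```text
t: 19.07
tcp_pos: [0.5893, 0.0782, 0.0399]
orientation: [0.0, 0.67, 0.743, 0.0]
ft_force: [0.3, 0.6, 0.4]
opening: 0.0611
grip_force: 0.0
```

>>> {"op": "arm_command", "data": {
  "deltas": "0 0 0 0 0 0 59; 0 0 0 0 0 0 58; 0 0 0 0 0 0 57; 0 0 0 0 0 0 56; 0 0 0 0 0 0 54; 0 0 0 0 0 0 52; 0 0 0 0 0 0 50; 0 0 0 0 0 0 48; 0 0 0 0 0 0 48; 0 0 0 0 0 0 48"
}}

```text
t: 19.9
tcp_pos: [0.5891, 0.0782, 0.04]
orientation: [-0.0, 0.67, 0.743, 0.0]
ft_force: [-2.2, -0.4, 5.6]
opening: 0.0586
grip_force: 25.4
```

>>> {"op": "arm_command", "data": {
  "deltas": "0 0 8 0 0 0 48; 0 0 20 0 0 0 48; 0 0 28 0 0 0 48; 0 0 24 0 0 0 48; 0 0 10 0 0 0 48; -5 6 0 0 0 0 48; -12 14 0 0 0 0 48; -18 20 0 0 0 0 48; -20 22 0 0 0 0 48; -20 22 0 0 0 0 48"
}}

```text
t: 20.73
tcp_pos: [0.5119, 0.1629, 0.1278]
orientation: [-0.0, 0.67, 0.742, -0.001]
ft_force: [0.5, 0.2, -1.0]
opening: 0.0583
grip_force: 27.2
```

>>> {"op": "arm_command", "data": {
  "deltas": "-20 22 0 0 0 0 48; -20 22 0 0 0 0 48; -18 20 0 0 0 0 48; -15 17 0 0 0 0 48; -9 10 0 0 0 0 48; 0 0 -10 0 0 0 48; 0 0 -20 0 0 0 48; 0 0 -25 0 0 0 48; 0 0 -10 0 0 0 48; 0 0 0 0 0 0 48"
}}

```text
t: 21.57
tcp_pos: [0.43, 0.2512, 0.0612]
orientation: [0.0, 0.67, 0.742, -0.003]
ft_force: [0.0, 0.1, -0.6]
opening: 0.0584
grip_force: 27.3
```

```bash
python3 - <<'E'
from h import *
np.set_printoptions(precision=4,suppress=True)
print(st()[1]); c=cal("wrist"); im=snap("wrist","w8")
for l in("cork_mat","empty_tub"):
  print(l,[(np.round(a["pixel"]),round(a["score"],2),onz("wrist",a["pixel"],.005,c)) for a in ctrl.place_of(l,"wrist")[:1]],[(np.round(a["box"])) for a in ctrl.recognise(l,"wrist")[:1]])
c=cal("scene"); snap("scene","s8")
for l in("cork_mat","empty_tub"):
  print(l,[(np.round(a["pixel"]),round(a["score"],2),onz("scene",a["pixel"],.005,c)) for a in ctrl.place_of(l,"scene")[:1]])
E
```

```text
t 21.6 pos [430.  251.2  61.2] yangle 0.102 tilt [-0.0039 -0.0045] F [ 0.   0.1 -0.6] open 0.0584 grip 27.3 q7 -0.37
cork_mat [] [array([261., 154., 393., 251.])]
empty_tub [(array([323., 243.]), 0.79, array([0.4345, 0.2367, 0.005 ]))] [array([253., 198., 392., 353.])]
cork_mat [(array([342., 307.]), 0.68, array([0.4435, 0.2569, 0.005 ]))]
empty_tub [(array([344., 303.]), 0.76, array([0.4397, 0.2457, 0.005 ]))]
```

```bash
python3 - <<'E'
from h import *
np.set_printoptions(precision=4,suppress=True)
for n,(x0,y0,x1,y1) in {"top":(165,218,212,264),"scene":(328,286,366,326)}.items():
    im=cv2.imread(f"pics/{n}0.png")[y0:y1,x0:x1].astype(int); m=((im[...,2]-im[...,0])>20).astype(np.uint8)
    m=cv2.morphologyEx(m,cv2.MORPH_CLOSE,np.ones((5,5)))
    k=max(cv2.findContours(m,0,1)[0],key=cv2.contourArea); e=cv2.fitEllipse(cv2.convexHull(k)); p=np.array(e[0])+[x0,y0]; print(n,p,e[1],onz(n,p,.005))
print(st()[1])
E
```

```text
top [188.3628 241.6635] (36.8892822265625, 38.720794677734375) [0.4331 0.2546 0.005 ]
scene [346.4446 305.7646] (31.90437126159668, 36.16120529174805) [0.4328 0.2532 0.005 ]
t 22.0 pos [432.4 253.4  65.1] yangle 0.103 tilt [0.0009 0.0012] F [ 0.6  0.1 -0.7] open 0.0584 grip 27.3 q7 -0.37
```

>>> {"op": "arm_command", "data": {
  "deltas": "0 0 -6 0 0 0 48; 0 0 -8 0 0 0 48; 0 0 -6 0 0 0 48; 0 0 -4 0 0 0 48; 0 0 -2 0 0 0 48; 0 0 -1 0 0 0 48; 0 0 -1 0 0 0 48; 0 0 0 0 0 0 48; 0 0 0 0 0 0 48; 0 0 0 0 0 0 48"
}}

```text
t: 22.8
tcp_pos: [0.4315, 0.2527, 0.0369]
orientation: [-0.0, 0.67, 0.742, -0.001]
ft_force: [-5.2, -4.2, 14.0]
opening: 0.0582
grip_force: 28.4
```

>>> {"op": "arm_command", "data": {
  "deltas": "0 0 0 0 0 0 60; 0 0 0 0 0 0 64; 0 0 0 0 0 0 72; 0 0 0 0 0 0 85; 0 0 0 0 0 0 85; 0 0 0 0 0 0 85; 0 0 20 0 0 0 85; 0 0 40 0 0 0 85; 0 0 40 0 0 0 85; 0 0 40 0 0 0 85"
}}

```text
t: 23.63
tcp_pos: [0.4317, 0.2524, 0.1778]
orientation: [0.0, 0.67, 0.742, -0.001]
ft_force: [0.6, 0.5, -0.0]
opening: 0.0847
grip_force: 0.0
```

>>> {"op": "arm_command", "data": {
  "deltas": "0 0 40 0 0 0 85; 0 0 40 0 0 0 85; 0 0 40 0 0 0 85; 3 -40 20 0 0 0 85; 3 -40 0 0 0 0 85; 3 -40 0 0 0 0 85; 3 -40 0 0 0 0 85; 3 -40 0 0 0 0 85; 3 -40 0 0 0 0 85; 3 -40 0 0 0 0 85"
}}

```text
t: 24.47
tcp_pos: [0.4524, -0.0262, 0.3148]
orientation: [-0.0, 0.67, 0.743, 0.0]
ft_force: [1.0, -0.6, 0.2]
opening: 0.0849
grip_force: 0.0
```

>>> {"op": "arm_command", "data": {
  "deltas": "3 -40 0 0 0 0 85; 3 -40 0 0 0 0 85; 3 -40 0 0 0 0 85; 3 -40 0 0 0 0 85; 3 -40 0 0 0 0 85; 3 -40 0 0 0 0 85; 3 -40 0 0 0 0 85; 3 -40 0 0 0 0 85; 0 -15 0 0 0 0 85; 0 0 0 0 0 0 85"
}}

```text
t: 25.3
tcp_pos: [0.4659, -0.3003, 0.3229]
orientation: [0.001, 0.673, 0.74, -0.002]
ft_force: [-1.0, -1.3, -0.4]
opening: 0.0848
grip_force: 0.0
```

```bash
python3 - <<'E'
from h import *
np.set_printoptions(precision=4,suppress=True)
for i in range(4): ctrl.camera("scene")
print(st()[1]); c=cal("wrist"); im=snap("wrist","w9"); print(np.array2string(c[3],separator=","))
for l in("full_tub",):
  print(l,[(np.round(a["pixel"]),round(a["score"],2),onz("wrist",a["pixel"],.0,c)) for a in ctrl.place_of(l,"wrist")[:2]],[(np.round(a["box"]),a["score"]) for a in ctrl.recognise(l,"wrist")[:2]])
print(proj("wrist",[.477,-.384,.07],c))
snap("top","t9"); c=cal("top")
print("tub on cork",[(round(a["score"],2),onz("top",a["pixel"],.005,c)) for a in ctrl.place_of("empty_tub","top")[:2]])
E
```

```text
t 25.5 pos [ 467.5 -295.7  323.2] yangle 0.100 tilt [ 0.0004 -0.0001] F [ 0.6 -0.2 -0.4] open 0.0850 grip 0.0 q7 0.80
[[ 0.995 , 0.0955, 0.0288, 0.4623],
 [ 0.0997,-0.953 ,-0.286 ,-0.2217],
 [ 0.0002, 0.2874,-0.9578, 0.4663],
 [ 0.    , 0.    , 0.    , 1.    ]]
full_tub [(array([321., 219.]), 0.69, array([ 0.4784, -0.386 ,  0.    ]))] [(array([302., 203., 343., 252.]), 0.86), (array([377.,   0., 458.,  87.]), 0.17)]
[320.2151 233.8927]
tub on cork [(0.92, array([0.4337, 0.2462, 0.005 ]))]
```

View pics/w9.png

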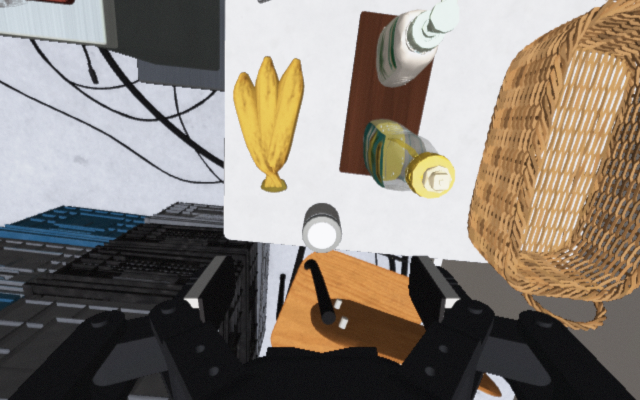

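This was the last picture: the lid's disc is at (322,233) against (320,234) expected, so the full tub is at about (0.479,-0.383). The bottles stand upright on the board. I'll go to the full tub.

>>> {"op": "arm_command", "data": {
  "deltas": "4 -29 0 0 0 0 85; 4 -29 0 0 0 0 85; 3 -29 0 0 0 0 85; 0 0 -30 0 0 0 85; 0 0 -40 0 0 0 85; 0 0 -40 0 0 0 85; 0 0 -40 0 0 0 85; 0 0 -30 0 0 0 85; 0 0 0 0 0 0 85; 0 0 0 0 0 0 85"
}}

```text
t: 26.58
tcp_pos: [0.4779, -0.3809, 0.1432]
orientation: [-0.001, 0.671, 0.742, -0.001]
ft_force: [0.1, -1.0, 1.5]
opening: 0.0847
grip_force: 0.0
```

```bash
python3 - <<'E'
from h import *
np.set_printoptions(precision=4,suppress=True)
for i in range(2): ctrl.camera("scene")
print(st()[1]); c=cal("wrist"); im=snap("wrist","w10")
g=im.astype(int); m=((g.min(2)>215)).astype(np.uint8); p=proj("wrist",[.479,-.383,.07],c); print("exp",p)
for k in cv2.findContours(m,0,1)[0]:
    if cv2.contourArea(k)>200 and len(k)>5:
        e=cv2.fitEllipse(k); print(np.round(e[0],1),np.round(e[1],1),onz("wrist",e[0],.07,c))
print([(np.round(a["box"]),a["score"]) for a in ctrl.recognise("full_tub","wrist")[:2]])
E
```

```text
t 26.7 pos [ 479.1 -382.5  145.8] yangle 0.100 tilt [ 0.0025 -0.0028] F [ 0.4 -0.2  0.8] open 0.0849 grip 0.0 q7 1.10
exp [318.0583 215.246 ]
[317.8 218.3] [47.7 50.9] [ 0.479  -0.3855  0.07  ]
[368.9 135.9] [249.3 457.4] [ 0.5093 -0.3198  0.07  ]
[(array([282., 168., 354., 252.]), 0.9), (array([348.,   0., 474., 125.]), 0.64)]
```

>>> {"op": "arm_command", "data": {
  "deltas": "0 -2.5 -30 0 0 0 85; 0 0 -40 0 0 0 85; 0 0 -28 0 0 0 85; 0 0 -12 0 0 0 85; 0 0 0 0 0 0 76; 0 0 0 0 0 0 70; 0 0 0 0 0 0 66; 0 0 0 0 0 0 63; 0 0 0 0 0 0 61; 0 0 0 0 0 0 59"
}}

```text
t: 27.62
tcp_pos: [0.4781, -0.3849, 0.0346]
orientation: [0.001, 0.671, 0.741, -0.0]
ft_force: [-2.5, -1.3, 0.8]
opening: 0.0591
grip_force: 0.9
```

>>> {"op": "arm_command", "data": {
  "deltas": "0 0 0 0 0 0 58; 0 0 0 0 0 0 57; 0 0 0 0 0 0 56; 0 0 0 0 0 0 54; 0 0 0 0 0 0 52; 0 0 0 0 0 0 50; 0 0 0 0 0 0 48; 0 0 0 0 0 0 48; 0 0 0 0 0 0 48; 0 0 0 0 0 0 48",
  "squeeze": 50
}}

```text
t: 28.45
tcp_pos: [0.478, -0.3848, 0.0348]
orientation: [0.001, 0.671, 0.741, -0.0]
ft_force: [-4.5, 1.9, 13.4]
opening: 0.0569
grip_force: 50.2
```

```bash
python3 -c "
from h import *
print(st()[1])"
```

```text
t 28.4 pos [ 478.  -384.8   34.8] yangle 0.099 tilt [ 0.0009 -0.0014] F [-4.5  1.9 13.4] open 0.0569 grip 50.2 q7 1.18
```

>>> {"op": "arm_command", "data": {
  "deltas": "0 0 8 0 0 0 48; 0 0 20 0 0 0 48; 0 0 30 0 0 0 48; 0 0 36 0 0 0 48; 0 0 36 0 0 0 48; 0 0 36 0 0 0 48; 0 0 36 0 0 0 48; 0 0 36 0 0 0 48; 0 0 36 0 0 0 48; 0 0 16 0 0 0 48"
}}

```text
t: 29.28
tcp_pos: [0.4786, -0.3849, 0.3283]
orientation: [0.003, 0.671, 0.741, 0.0]
ft_force: [1.2, -1.0, -3.1]
opening: 0.0567
grip_force: 54.1
```

>>> {"op": "arm_command", "data": {
  "deltas": "2 10 0 0 0 0 48; 5 20 0 0 0 0 48; 7 30 0 0 0 0 48; 7 30 0 0 0 0 48; 7 30 0 0 0 0 48; 7 30 0 0 0 0 48; 7 30 0 0 0 0 48; 7 30 0 0 0 0 48; 7 30 0 0 0 0 48; 7 30 0 0 0 0 48"
}}

```text
t: 30.12
tcp_pos: [0.541, -0.1124, 0.3236]
orientation: [0.0, 0.671, 0.741, 0.0]
ft_force: [0.5, -0.5, -3.0]
opening: 0.0567
grip_force: 54.0
```

>>> {"op": "arm_command", "data": {
  "deltas": "7 30 0 0 0 0 48; 7 30 0 0 0 0 48; 7 30 0 0 0 0 48; 7 30 0 0 0 0 48; 7 30 0 0 0 0 48; 4 20 0 0 0 0 48; 2 10 0 0 0 0 48; 0 0 0 0 0 0 48; 0 0 0 0 0 0 48; 0 0 0 0 0 0 48"
}}

```text
t: 30.95
tcp_pos: [0.5819, 0.0632, 0.3237]
orientation: [0.001, 0.672, 0.74, -0.0]
ft_force: [-0.7, -0.5, -1.9]
opening: 0.0566
grip_force: 54.0
```

```bash
python3 -c "
from h import *
print(st()[1])"
```

```text
t 30.9 pos [581.9  63.2 323.7] yangle 0.096 tilt [ 0.0004 -0.0013] F [-0.7 -0.5 -1.9] open 0.0566 grip 54.0 q7 0.18
```

>>> {"op": "arm_command", "data": {
  "deltas": "3 7 0 0 0 0 48; 3.5 7 0 0 0 0.005 48; 0 0 -30 0 0 0 48; 0 0 -40 0 0 0 48; 0 0 -40 0 0 0 48; 0 0 -40 0 0 0 48; 0 0 -30 0 0 0 48; 0 0 -15 0 0 0 48; 0 0 0 0 0 0 48; 0 0 0 0 0 0 48"
}}

```text
t: 31.78
tcp_pos: [0.5887, 0.0796, 0.1284]
orientation: [0.0, 0.669, 0.743, -0.001]
ft_force: [0.6, 0.4, -1.0]
opening: 0.0565
grip_force: 54.2
```

```bash
python3 - <<'E'
from h import *
for i in range(3): ctrl.camera("scene")
print(st()[1])
E
```

```text
t 31.9 pos [589.8  79.8 130.2] yangle 0.104 tilt [ 0.0027 -0.0003] F [-0.9 -0.2 -2.2] open 0.0567 grip 54.2 q7 0.28
```

>>> {"op": "arm_command", "data": {
  "deltas": "-1 -2 0 0 0 0 48; 0 0 -20 0 0 0 48; 0 0 -25 0 0 0 48; 0 0 -20 0 0 0 48; 0 0 -10 0 0 0 48; 0 0 -6 0 0 0 48; 0 0 -3 0 0 0 48; 0 0 -1 0 0 0 48; 0 0 0 0 0 0 48; 0 0 0 0 0 0 48"
}}

```text
t: 32.77
tcp_pos: [0.5883, 0.0779, 0.0444]
orientation: [0.001, 0.669, 0.743, 0.0]
ft_force: [-0.1, 0.0, -2.6]
opening: 0.0566
grip_force: 54.2
```

```bash
python3 -c "
from h import *
print(st()[1])"
```

```text
t 32.8 pos [588.3  77.9  44.4] yangle 0.104 tilt [ 0.0016 -0.0006] F [-0.1  0.  -2.6] open 0.0566 grip 54.2 q7 0.36
```

>>> {"op": "arm_command", "data": {
  "deltas": "0 0 -1 0 0 0 48; 0 0 -1 0 0 0 48; 0 0 0 0 0 0 48; 0 0 0 0 0 0 48; 0 0 0 0 0 0 58; 0 0 0 0 0 0 62; 0 0 0 0 0 0 68; 0 0 0 0 0 0 85; 0 0 0 0 0 0 85; 0 0 0 0 0 0 85"
}}

```text
t: 33.6
tcp_pos: [0.5875, 0.0778, 0.0413]
orientation: [0.0, 0.669, 0.743, -0.0]
ft_force: [-0.1, -1.1, -0.5]
opening: 0.0852
grip_force: 0.0
```

>>> {"op": "arm_command", "data": {
  "deltas": "0 0 0 0 0 0 85; 0 0 20 0 0 0 85; 0 0 40 0 0 0 85; 0 0 40 0 0 0 85; 0 0 40 0 0 0 85; 0 0 40 0 0 0 85; 0 0 40 0 0 0 85; 0 0 0 0 0 0 85; 0 0 0 0 0 0 85; 0 0 0 0 0 0 85"
}}

```text
t: 34.43
tcp_pos: [0.5874, 0.078, 0.261]
orientation: [0.0, 0.669, 0.743, -0.0]
ft_force: [-0.6, 0.3, 0.0]
opening: 0.0849
grip_force: 0.0
```

```bash
python3 - <<'E'
from h import *
np.set_printoptions(precision=4,suppress=True)
for i in range(2): ctrl.camera("scene")
print(st()[1])
c=cal("wrist"); snap("wrist","w11"); print([(np.round(a["pixel"]),round(a["score"],2),onz("wrist",a["pixel"],.008,c)) for l in("full_tub","seat") for a in ctrl.place_of(l,"wrist")[:1]])
im=cv2.imread("pics/w11.png"); p=proj("wrist",[.588,.0775,.078],c); g=im.astype(int); m=(g.min(2)>190).astype(np.uint8)
for k in cv2.findContours(m,0,1)[0]:
    if 200<cv2.contourArea(k)<6000:
        e=cv2.fitEllipse(k); print(np.round(e[0],1),np.round(e[1],1),onz("wrist",e[0],.078,c))
for n in("scene","top"):
    snap(n,n+"11")
    print(n,[(l,round(a["score"],2),onz(n,a["pixel"],z)) for l,z in(("full_tub",.008),("pump_soap",.012),("washing_up_liquid",.012)) for a in ctrl.place_of(l,n)[:1]])
E
```

```text
t 34.5 pos [586.9  78.  260.1] yangle 0.104 tilt [-0.0018 -0.0015] F [ 0.5 -0.4  0. ] open 0.0849 grip 0.0 q7 0.20
[(array([206.,  14.]), 0.49, array([0.4361, 0.2483, 0.008 ]))]
[499.2 299.6] [23.8 53.7] [ 0.8257 -0.046   0.078 ]
scene [('full_tub', 0.58, array([0.5905, 0.0779, 0.008 ])), ('pump_soap', 0.81, array([ 0.5499, -0.1411,  0.012 ])), ('washing_up_liquid', 0.53, array([ 0.5468, -0.2626,  0.012 ]))]
top [('full_tub', 0.96, array([0.5885, 0.0777, 0.008 ])), ('pump_soap', 0.96, array([ 0.5519, -0.1354,  0.012 ])), ('washing_up_liquid', 0.65, array([ 0.5453, -0.2624,  0.012 ]))]
```

The full tub is on the seat in both views. Next I'll fetch the pump.

>>> {"op": "arm_command", "data": {
  "deltas": "-4 -20 0 0 0 0 85; -6 -32 0 0 0 0 85; -6 -32 0 0 0 0 85; -6 -32 0 0 0 0 85; -6 -32 0 0 0 0 85; -6 -32 0 0 0 0 85; -4 -20 0 0 0 0 85; 0 -18 0 0 0 0 85; 0 0 0 0 0 0 85; 0 0 0 0 0 0 85"
}}

```text
t: 35.92
tcp_pos: [0.5492, -0.1415, 0.2615]
orientation: [0.001, 0.67, 0.742, -0.0]
ft_force: [0.6, 0.1, 0.6]
opening: 0.0854
grip_force: 0.0
```

```bash
python3 - <<'E'
from h import *
for i in range(2): ctrl.camera("scene")
print(st()[1])
E
```

```text
t 36.0 pos [ 549.8 -139.3  261.3] yangle 0.105 tilt [ 0.0001 -0.0007] F [-0.3 -0.8  0.4] open 0.0853 grip 0.0 q7 0.54
```

>>> {"op": "arm_command", "data": {
  "deltas": "0 0 -20 0 0 0 85; 0 0 -36 0 0 0 85; 0 0 -36 0 0 0 85; 0 0 -18 0 0 0 85; 0 0 -5.5 0 0 0 85; 0 0 0 0 0 0 70; 0 0 0 0 0 0 60; 0 0 0 0 0 0 50; 0 0 0 0 0 0 44; 0 0 0 0 0 0 40",
  "squeeze": 30
}}

```text
t: 36.85
tcp_pos: [0.5503, -0.1402, 0.147]
orientation: [0.001, 0.669, 0.743, 0.0]
ft_force: [-0.4, -0.1, -0.3]
opening: 0.0402
grip_force: 0.0
```

>>> {"op": "arm_command", "data": {
  "deltas": "0 0 0 0 0 0 37; 0 0 0 0 0 0 35; 0 0 0 0 0 0 33; 0 0 0 0 0 0 31; 0 0 0 0 0 0 28; 0 0 0 0 0 0 24; 0 0 0 0 0 0 20; 0 0 0 0 0 0 18; 0 0 0 0 0 0 18; 0 0 0 0 0 0 18",
  "squeeze": 60
}}

```text
t: 37.68
tcp_pos: [0.5501, -0.1403, 0.1464]
orientation: [0.001, 0.669, 0.743, 0.0]
ft_force: [-0.5, 0.4, 5.7]
opening: 0.0291
grip_force: 58.6
```

```bash
python3 -c "
from h import *
print(st()[1])"
```

```text
t 37.7 pos [ 550.1 -140.3  146.4] yangle 0.104 tilt [ 0.0012 -0.001 ] F [-0.5  0.4  5.7] open 0.0291 grip 58.6 q7 0.63
```

>>> {"op": "arm_command", "data": {
  "deltas": "0 0 6 0 0 0 18; 0 0 14 0 0 0 18; 0 0 20 0 0 0 18; 0 0 14 0 0 0 18; 0 0 6 0 0 0 18; -1 8 0 0 0 0.01 18; -2 16 0 0 0 0.01 18; -3 22 0 0 0 0.01 18; -3.5 24 0 0 0 0.01 18; -3.5 24 0 0 0 0.01 18"
}}

```text
t: 38.52
tcp_pos: [0.5357, -0.0448, 0.2051]
orientation: [-0.0, 0.65, 0.76, -0.001]
ft_force: [0.6, 0.2, -1.3]
opening: 0.029
grip_force: 59.5
```

>>> {"op": "arm_command", "data": {
  "deltas": "-3.5 24 0 0 0 0.01 18; -3.5 24 0 0 0 0.01 18; -3.5 24 0 0 0 0.01 18; -3.5 24 0 0 0 0 18; -3.5 24 0 0 0 0 18; -3 20 0 0 0 0 18; -2 12 0 0 0 0 18; -0.5 6 0 0 0 0 18; 0 0 0 0 0 0 18; 0 0 0 0 0 0 18"
}}

```text
t: 39.35
tcp_pos: [0.5136, 0.1109, 0.2057]
orientation: [0.001, 0.639, 0.769, -0.001]
ft_force: [0.6, -1.1, -1.7]
opening: 0.0288
grip_force: 59.5
```

```bash
python3 - <<'E'
from h import *
for i in range(2): ctrl.camera("scene")
print(st()[1])
E
```

```text
t 39.5 pos [513.8 110.1 205.9] yangle 0.182 tilt [ 0.0003 -0.0014] F [ 0.2  1.1 -2.7] open 0.0293 grip 59.5 q7 0.08
```

>>> {"op": "arm_command", "data": {
  "deltas": "0 2 -6 0 0 0 18; 0 0 -14 0 0 0 18; 0 0 -18 0 0 0 18; 0 0 -12 0 0 0 18; 0 0 -6 0 0 0 18; 0 0 -4 0 0 0 18; 0 0 -1.5 0 0 0 18; 0 0 -1 0 0 0 18; 0 0 0 0 0 0 18; 0 0 0 0 0 0 18"
}}

```text
t: 40.28
tcp_pos: [0.514, 0.1139, 0.144]
orientation: [0.001, 0.639, 0.769, 0.0]
ft_force: [0.8, -0.6, -1.9]
opening: 0.0293
grip_force: 59.4
```

```bash
python3 -c "
from h import *
print(st()[1])"
```

```text
t 40.3 pos [514.  113.9 144. ] yangle 0.184 tilt [ 0.0011 -0.0006] F [ 0.8 -0.6 -1.9] open 0.0293 grip 59.4 q7 0.16
```

>>> {"op": "arm_command", "data": {
  "deltas": "0 -0.5 -1 0 0 0 18; 0 0 0 0 0 0 18; 0 0 -1 0 0 0 18; 0 0 0 0 0 0 18; 0 0 0 0 0 0 18; 0 0 0 0 0 0 18; 0 0 0 0 0 0 18; 0 0 0 0 0 0 18; 0 0 0 0 0 0 18; 0 0 0 0 0 0 18"
}}

```text
t: 41.12
tcp_pos: [0.5143, 0.1135, 0.1424]
orientation: [0.001, 0.639, 0.769, 0.0]
ft_force: [-0.5, -0.3, 7.7]
opening: 0.0292
grip_force: 60.5
```

>>> {"op": "arm_command", "data": {
  "deltas": "0 0 0 0 0 0 34; 0 0 0 0 0 0 45; 0 0 0 0 0 0 60; 0 0 0 0 0 0 85; 0 0 0 0 0 0 85; 0 0 0 0 0 0 85; 0 0 20 0 0 0 85; 0 0 40 0 0 0 85; 0 0 40 0 0 0 85; 0 0 40 0 0 0 85"
}}

```text
t: 41.95
tcp_pos: [0.5133, 0.1125, 0.2827]
orientation: [0.001, 0.64, 0.769, -0.001]
ft_force: [0.2, 1.2, 0.7]
opening: 0.0852
grip_force: 0.0
```

>>> {"op": "arm_command", "data": {
  "deltas": "0 0 30 0 0 -0.04 85; 3.6 -34 0 0 0 -0.04 85; 3.6 -34 0 0 0 0 85; 3.6 -34 0 0 0 0 85; 3.6 -34 0 0 0 0 85; 3.6 -34 0 0 0 0 85; 3.6 -34 0 0 0 0 85; 3.6 -34 0 0 0 0 85; 3.6 -34 0 0 0 0 85; 3.6 -34 0 0 0 0 85"
}}

```text
t: 42.78
tcp_pos: [0.5461, -0.1942, 0.311]
orientation: [0.0, 0.669, 0.743, -0.0]
ft_force: [-0.4, 0.0, 0.8]
opening: 0.085
grip_force: 0.0
```

>>> {"op": "arm_command", "data": {
  "deltas": "1.5 -34 0 0 0 0 85; 1 -20 0 0 0 0 85; 1 -14 0 0 0 0 85; 0 0 0 0 0 0 85; 0 0 0 0 0 0 85; 0 0 0 0 0 0 85; 0 0 0 0 0 0 85; 0 0 0 0 0 0 85; 0 0 0 0 0 0 85; 0 0 0 0 0 0 85"
}}

```text
t: 43.62
tcp_pos: [0.5498, -0.2599, 0.3115]
orientation: [0.0, 0.669, 0.743, -0.0]
ft_force: [-0.5, -0.6, 0.9]
opening: 0.085
grip_force: 0.0
```

```bash
python3 - <<'E'
from h import *
np.set_printoptions(precision=4,suppress=True)
print(st()[1])
for n in("scene","top"):
    snap(n,n+"12")
    print(n,[(l,round(a["score"],2),onz(n,a["pixel"],z)) for l,z in(("full_tub",.008),("pump_soap",.008),("washing_up_liquid",.012)) for a in ctrl.place_of(l,n)[:1]])
E
```

```text
t 43.6 pos [ 549.8 -259.9  311.5] yangle 0.106 tilt [ 0.0005 -0.0008] F [-0.5 -0.6  0.9] open 0.0850 grip 0.0 q7 0.78
scene [('full_tub', 0.83, array([0.5924, 0.0764, 0.008 ])), ('pump_soap', 0.98, array([0.518 , 0.1089, 0.008 ])), ('washing_up_liquid', 0.85, array([ 0.5474, -0.2606,  0.012 ]))]
top [('full_tub', 0.88, array([0.5923, 0.0759, 0.008 ])), ('pump_soap', 0.56, array([0.5183, 0.122 , 0.008 ])), ('washing_up_liquid', 0.28, array([0.4362, 0.2505, 0.012 ]))]
```

Now down on the yellow bottle (311.5 → 218.5) and grip.

>>> {"op": "arm_command", "data": {
  "deltas": "0 0 -20 0 0 0 85; 0 0 -36 0 0 0 85; 0 0 -26 0 0 0 85; 0 0 -11 0 0 0 85; 0 0 0 0 0 0 65; 0 0 0 0 0 0 54; 0 0 0 0 0 0 47; 0 0 0 0 0 0 42; 0 0 0 0 0 0 39; 0 0 0 0 0 0 37",
  "squeeze": 30
}}

```text
t: 44.85
tcp_pos: [0.5499, -0.2609, 0.2193]
orientation: [0.001, 0.669, 0.743, 0.0]
ft_force: [-0.6, -0.4, -0.6]
opening: 0.0371
grip_force: 0.0
```

>>> {"op": "arm_command", "data": {
  "deltas": "0 0 0 0 0 0 35; 0 0 0 0 0 0 33; 0 0 0 0 0 0 31; 0 0 0 0 0 0 28; 0 0 0 0 0 0 24; 0 0 0 0 0 0 20; 0 0 0 0 0 0 20; 0 0 0 0 0 0 20; 0 0 0 0 0 0 20; 0 0 0 0 0 0 20",
  "squeeze": 60
}}

```text
t: 45.68
tcp_pos: [0.5498, -0.261, 0.2193]
orientation: [0.001, 0.669, 0.743, -0.0]
ft_force: [-0.7, 0.7, 6.5]
opening: 0.0322
grip_force: 58.9
```

```bash
python3 -c "
from h import *
print(st()[1])"
```

```text
t 45.7 pos [ 549.8 -261.   219.3] yangle 0.104 tilt [ 0.0014 -0.0014] F [-0.7  0.7  6.5] open 0.0322 grip 58.9 q7 0.82
```

>>> {"op": "arm_command", "data": {
  "deltas": "0 0 6 0 0 0 20; 0 0 14 0 0 0 20; 0 0 20 0 0 0 20; 0 0 14 0 0 0 20; 0 0 6 0 0 0 20; -1 8 0 0 0 0 20; -1 16 0 0 0 0 20; -2 22 0 0 0 0 20; -2 24 0 0 0 0 20; -2 24 0 0 0 0 20"
}}

```text
t: 46.52
tcp_pos: [0.541, -0.166, 0.2783]
orientation: [0.0, 0.67, 0.743, -0.0]
ft_force: [-0.2, -0.1, -2.4]
opening: 0.032
grip_force: 59.9
```

>>> {"op": "arm_command", "data": {
  "deltas": "-2 24 0 0 0 0 20; -2 24 0 0 0 0 20; -2 24 0 0 0 0 20; -2 24 0 0 0 0 20; -2 24 0 0 0 0 20; -2 24 0 0 0 0 20; -2 20 0 0 0 0 20; -1 14 0 0 0 0 20; -1 8 0 0 0 0 20; 0 4 0 0 0 0 20"
}}

```text
t: 47.35
tcp_pos: [0.5252, 0.0245, 0.2784]
orientation: [0.0, 0.669, 0.744, -0.0]
ft_force: [-0.2, -0.1, -2.2]
opening: 0.0322
grip_force: 60.0
```

```bash
python3 - <<'E'
from h import *
for i in range(4): ctrl.camera("scene")
print(st()[1])
E
```

```text
t 47.5 pos [525.5  22.  278.5] yangle 0.103 tilt [ 0.0003 -0.0014] F [-0.6 -1.2 -2.3] open 0.0317 grip 60.0 q7 0.08
```

>>> {"op": "arm_command", "data": {
  "deltas": "0 1 -6 0 0 0 20; 0 0 -14 0 0 0 20; 0 0 -18 0 0 0 20; 0 0 -12 0 0 0 20; 0 0 -6 0 0 0 20; 0 0 -4 0 0 0 20; 0 0 -1.5 0 0 0 20; 0 0 -1 0 0 0 20; 0 0 0 0 0 0 20; 0 0 0 0 0 0 20"
}}

```text
t: 48.38
tcp_pos: [0.5258, 0.0243, 0.2164]
orientation: [0.001, 0.669, 0.743, 0.0]
ft_force: [-0.9, 0.2, -2.3]
opening: 0.032
grip_force: 60.0
```

>>> {"op": "arm_command", "data": {
  "deltas": "0 0 -1 0 0 0 20; 0 0 0 0 0 0 20; 0 0 0 0 0 0 20; 0 0 0 0 0 0 20; 0 0 0 0 0 0 20; 0 0 0 0 0 0 20; 0 0 0 0 0 0 20; 0 0 0 0 0 0 20; 0 0 0 0 0 0 20; 0 0 0 0 0 0 20"
}}

```text
t: 49.22
tcp_pos: [0.5258, 0.0244, 0.2153]
orientation: [0.001, 0.669, 0.743, 0.0]
ft_force: [-1.4, 0.3, 6.1]
opening: 0.0317
grip_force: 60.9
```

Contact at (525.8, 24.4, 215.3), as picked up. I'll release and retreat.

>>> {"op": "arm_command", "data": {
  "deltas": "0 0 0 0 0 0 36; 0 0 0 0 0 0 45; 0 0 0 0 0 0 60; 0 0 0 0 0 0 85; 0 0 0 0 0 0 85; 0 0 0 0 0 0 85; 0 0 20 0 0 0 85; 0 0 40 0 0 0 85; 0 0 40 0 0 0 85; 0 0 20 0 0 0 85"
}}

```text
t: 50.05
tcp_pos: [0.5265, 0.0235, 0.3388]
orientation: [0.001, 0.67, 0.743, 0.001]
ft_force: [0.9, -1.3, -0.1]
opening: 0.0848
grip_force: 0.0
```

>>> {"op": "arm_command", "data": {
  "deltas": "0 -36 0 0 0 0 85; 0 -36 0 0 0 0 85; 0 -36 0 0 0 0 85; 0 -36 0 0 0 0 85; 0 -36 0 0 0 0 85; 0 -36 0 0 0 0 85; 0 -36 0 0 0 0 85; 0 -36 0 0 0 0 85; 0 0 0 0 0 0 85; 0 0 0 0 0 0 85"
}}

```text
t: 50.88
tcp_pos: [0.5235, -0.2681, 0.3348]
orientation: [0.001, 0.672, 0.74, -0.001]
ft_force: [0.7, 0.6, 0.2]
opening: 0.0849
grip_force: 0.0
```

```bash
python3 - <<'E'
from h import *
np.set_printoptions(precision=4,suppress=True)
print(st()[1])
for n in("scene","top"):
    im=snap(n,n+"13")
    print(n,[(l,round(a["score"],2),onz(n,a["pixel"],z)) for l,z in(("full_tub",.008),("empty_tub",.005),("pump_soap",.008),("washing_up_liquid",.008)) for a in ctrl.place_of(l,n)[:1]])
    # shift of bottles vs start: template match of start crops
    a=cv2.imread(f"pics/{n}0.png"); b=cv2.imread(f"pics/{n}13.png")
    for l,(x,y,r) in {"top":{"yellow":(278,186,10),"pump":(236,197,12)},"scene":{"yellow":(317,188,8),"pump":(319,232,10)}}[n].items():
        t=a[y-r:y+r,x-r:x+r]; s=cv2.matchTemplate(b[y-r-12:y+r+12,x-r-12:x+r+12],t,cv2.TM_CCOEFF_NORMED); _,v,_,p=cv2.minMaxLoc(s); print(l,"shift px",np.array(p)-12,round(v,3))
E
```

```text
t 50.9 pos [ 523.5 -268.1  334.8] yangle 0.096 tilt [-0.0007 -0.0026] F [0.7 0.6 0.2] open 0.0849 grip 0.0 q7 0.77
scene [('full_tub', 0.7, array([0.582 , 0.0695, 0.008 ])), ('empty_tub', 0.92, array([0.4337, 0.261 , 0.005 ])), ('pump_soap', 0.65, array([0.5124, 0.1128, 0.008 ])), ('washing_up_liquid', 0.74, array([0.5302, 0.0344, 0.008 ]))]
yellow shift px [0 0] 0.974
pump shift px [0 0] 0.957
top [('full_tub', 0.81, array([0.5836, 0.0746, 0.008 ])), ('empty_tub', 0.77, array([0.4272, 0.2496, 0.005 ])), ('pump_soap', 0.66, array([0.5223, 0.114 , 0.008 ])), ('washing_up_liquid', 0.66, array([0.5222, 0.024 , 0.008 ]))]
yellow shift px [ 0 -1] 0.937
pump shift px [ 0 -1] 0.96
```

```bash
python3 -c "
from h import *
print(ctrl.close_job())"
```

```text
the job is handed in; nothing more can be done
None
```

The job is handed in. By my last measurements both bottles are back within about 3 mm of their starting spots, the full tub is on the seat and the empty tub is on the cork mat; the judge's result was not shown.

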